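# Check off a bolt set at the stock bins

## Task

A set of bolts, washers and nuts has been issued: check it off at the stock bins by pressing, with closed fingertips, the white button of the red bolt bin, then that of the yellow washer bin, then that of the blue nut bin, each lightly until the button is down, where it stays. Leave the green rod bin's button up, do not shift, tip or lift any bin, do not disturb the standing bolt, the wrench and the carton, and finish with the hand clear of everything.

Things in the scene. Friction and masses are not known exactly. Their poses are not given: they have to be found in the camera images.
- bolt_bin: bolt bin: loose open plastic stock bin standing upright, red, holding steel hexagon bolts. Overall 200 (own x) x 100 (y) x 70 mm high, about 0.9 kg with its stock. Origin: centre of its underside; z up; own -x side faces roughly the robot. The tray fills own x = -50 to +100 mm (rim 70 mm high, stock up to about 65 mm); the front 50 mm, x = -100 to -50 mm, is a grey block 42 mm high that carries the check-off button.
- bolt_button_top (a point): centre of the top face of the bolt bin's button: a white upright round plunger, 30 mm in diameter, at own x = -75 mm, y = 0 of the bin, in a flat black ring 4 mm high on the grey block. Its top is 64 mm above the table when up, 52 mm when fully down and let go; this point moves with it.
- bolt_button (a joint): travel of the bolt bin's button, m: 0 = up (unset), 0.012 = fully down. It slides straight down against about 3 N of even friction and stays where it is left. Its white cap sits on a soft spring (1.5 N per mm, up to 10 mm, springs back): pressed, the cap first sinks 2 mm, then the button goes down its 12 mm, then only the cap gives. It is set from 0.006 on.
- washer_bin: washer bin: loose open plastic stock bin standing upright, yellow, holding brass washers. Overall 200 (own x) x 100 (y) x 70 mm high, about 0.9 kg with its stock. Origin: centre of its underside; z up; own -x side faces roughly the robot. The tray fills own x = -50 to +100 mm (rim 70 mm high, stock up to about 65 mm); the front 50 mm, x = -100 to -50 mm, is a grey block 42 mm high that carries the check-off button.
- washer_button_top (a point): centre of the top face of the washer bin's button: a white upright round plunger, 30 mm in diameter, at own x = -75 mm, y = 0 of the bin, in a flat black ring 4 mm high on the grey block. Its top is 64 mm above the table when up, 52 mm when fully down and let go; this point moves with it.
- washer_button (a joint): travel of the washer bin's button, m: 0 = up (unset), 0.012 = fully down. It slides straight down against about 3 N of even friction and stays where it is left. Its white cap sits on a soft spring (1.5 N per mm, up to 10 mm, springs back): pressed, the cap first sinks 2 mm, then the button goes down its 12 mm, then only the cap gives. It is set from 0.006 on.
- nut_bin: nut bin: loose open plastic stock bin standing upright, blue, holding steel hexagon nuts. Overall 200 (own x) x 100 (y) x 70 mm high, about 0.9 kg with its stock. Origin: centre of its underside; z up; own -x side faces roughly the robot. The tray fills own x = -50 to +100 mm (rim 70 mm high, stock up to about 65 mm); the front 50 mm, x = -100 to -50 mm, is a grey block 42 mm high that carries the check-off button.
- nut_button_top (a point): centre of the top face of the nut bin's button: a white upright round plunger, 30 mm in diameter, at own x = -75 mm, y = 0 of the bin, in a flat black ring 4 mm high on the grey block. Its top is 64 mm above the table when up, 52 mm when fully down and let go; this point moves with it.
- nut_button (a joint): travel of the nut bin's button, m: 0 = up (unset), 0.012 = fully down. It slides straight down against about 3 N of even friction and stays where it is left. Its white cap sits on a soft spring (1.5 N per mm, up to 10 mm, springs back): pressed, the cap first sinks 2 mm, then the button goes down its 12 mm, then only the cap gives. It is set from 0.006 on.
- rod_bin: rod bin: loose open plastic stock bin standing upright, green, holding copper rods; NOT on the list. Overall 200 (own x) x 100 (y) x 70 mm high, about 0.9 kg with its stock. Origin: centre of its underside; z up; own -x side faces roughly the robot. The tray fills own x = -50 to +100 mm (rim 70 mm high, stock up to about 65 mm); the front 50 mm, x = -100 to -50 mm, is a grey block 42 mm high that carries the check-off button.
- rod_button_top (a point): centre of the top face of the rod bin's button: a white upright round plunger, 30 mm in diameter, at own x = -75 mm, y = 0 of the bin, in a flat black ring 4 mm high on the grey block. Its top is 64 mm above the table when up, 52 mm when fully down and let go; this point moves with it.
- rod_button (a joint): travel of the rod bin's button, m: 0 = up (unset), 0.012 = fully down. It slides straight down against about 3 N of even friction and stays where it is left. Its white cap sits on a soft spring (1.5 N per mm, up to 10 mm, springs back): pressed, the cap first sinks 2 mm, then the button goes down its 12 mm, then only the cap gives. It is set from 0.006 on.
- big_bolt: bystander: big loose steel bolt standing on its hexagon head, 80 mm tall, head 36 mm across, shank 20 mm; nearer the robot than the bins. Origin: centre of its underside.
- wrench: bystander: loose steel open-ended wrench lying flat, 170 mm long, nearer the robot than the bins. Origin: about the middle of its length, at the table; length along own x.
- carton: bystander: loose closed cardboard carton 70 (own x) x 90 x 60 mm, nearer the robot than the bins, to the left. Origin: centre of its underside.
Mind the look-alikes: they are no part of the job. Leave any turquoise look-alike of the bolt_bin alone. What is shaped like the nut_bin but purple is not meant.

How it is judged:
By the outcome, as a careful person would: the job done as asked, in the order asked, and still so for the second after the job is handed in, with the robot touching nothing.
It also fails if it takes over 42 s, if anything falls off the work surface, if the arm or the gripper's body presses on something with over 40 N, if the wrist force passes 120 N, or if a joint passes its speed limit or range.

## Robot

A 6-joint arm with a two-finger parallel gripper is mounted at the origin on the work surface. World frame = base frame: x ahead of the robot, y to its left, z up, the work surface at z = 0. Lengths are in m, angles in rad, forces in N, time in s.
With the tool pointing down it reaches from about 0.35 to 0.975 m from the base axis. Payload 4.9 kg.
Tool frame: the origin (TCP) lies on the centre line of the jaws, within the pads' length; the fingertips stand 8 mm ahead of it and the grasp point (between the pads) lies 11 mm behind it; z points along the fingers, y is the direction in which the jaws open and shut (so a half turn about z gives the same grasp; the last joint's range is limited). The gripper opens to 85 mm and grips with 20 to 120 N. Pads are 22 mm wide; open, the fingers measure 114 mm over their backs; the gripper's body (76 mm by 85 mm) begins 54 mm behind the grasp point. The pads swing forward as they close: fully open they stand 13 mm farther back than shut.
Start: joints at [1.151, 0.053, 1.613, -0, 1.476, -0.119], TCP at [0.185, 0.597, 0.239] pointing down, gripper open.
Joint ranges: [-3.01, 3.01], [-1.01, 2.22], [0.06, 2.58], [-1.02, 4.17], [0.09, 2.62], [-3.14, 3.14]. Speed limits (rad/s): [2.57, 2.57, 3.14, 3.14, 3.14, 3.14].

## Interface

Orientations are given as a rotation vector (axis times angle).
In Python, from station import get_obs, get_image, calibration, finish_job gives the robot as it stands. The module is installed in compiled form; this text tells all that it offers.
- The arm moves only by the shell command python3 -m jog 'ROWS' [FORCE]. ROWS is JSON, a list of rows, each a list of 7 numbers: the shift along the tool's x, y, z in cm, then the turn, a rotation vector about the tool's x, y, z in rad, then the closure in counts, from 0 (fully open) to 255 (shut). In form: [[dx, dy, dz, ax, ay, az, jaw], ...]. A call has 1 to 8 rows; each row is the pose to reach, as a shift and turn from the pose measured when the call began, along the tool's axes at that moment; what a row does not reach only later rows make up. A row lasts 1/12 s, in which the tool goes at most 41.7 mm and 7.16 degrees, less where a joint would pass 70% of its speed; a pose out of reach is approached as far as the arm can. A call with a gripper value outside its range is refused whole. The fingers move at their own pace and stop on an object; FORCE is the grip in N (left out, the last holds). Time passes only in rows, so rows that repeat a pose let the fingers close. It gives the time, the measured TCP pose, the force and the opening at its end, in the units of the state.
- get_obs(): the state, without advancing time (a new reading comes with each control period).
- get_image(name): name is "scene" or "top"; returns the picture (400x640x3 uint8, red, green, blue); there is no depth.
- calibration(name): a dict with "vfov" (degrees; the focal length in pixels is half the picture's height over the tangent of half this angle, whatever the lens; pixels are square), "cx", "cy" (the principal point, pixels), "dist_coeffs" ([k1, k2, p1, p2, k3] as OpenCV has them; the pictures are not rectified), "R" (3x3) and "t" (3): a world point X has camera coordinates R X + t. Camera axes: x right, y down, z forward; pixel columns grow to the right and rows downward; lengths in m; the calibration is good to about 2 mm. A picture is of the moment at which its call begins. calibration takes no time and is no camera call.
- finish_job(): hands the job in, once; it reports no verdict.
The state is a dict: "t": time; "q": joint angles; "dq": joint speeds; "effort": joint torques, N m; "tool_pos": TCP position; "tool_rot": TCP orientation; "contact_force": force on the tool from outside, world axes, zero at the start; "wrist_torque": the same for the moment, N m; "opening": finger opening in m.
Only numpy, scipy, OpenCV 4.12 (cv2) and the standard library are available. Lean on these libraries where they do the work, as an engineer would, in place of code of your own. Each camera call takes 0.05 s, during which the arm holds its last target. There are 200 camera calls.

## Working session

There is one attempt and no reset: what is moved stays moved. The work goes in short steps, Python scripts to look and compute and a shell command to move; the robot and the scene stay as the last step left them, time stands still between calls to the robot, and variables do not carry over. Pictures are saved under pics/ and viewed, about 8 in all and at most 12, crops included, and the job is handed in when it is done.

```bash
mkdir -p pics; python3 - <<'E'
from station import *
import cv2
for n in("scene","top"):
    cv2.imwrite(f"pics/{n}0.png",get_image(n)[:,:,::-1]); c=calibration(n);print(n,c)
o=get_obs();print(o)
E
```

```text
scene {'vfov': 48.340672927305654, 'cx': 314.63563974564363, 'cy': 195.36877495236607, 'dist_coeffs': array([-0.00173906,  0.        ,  0.        ,  0.        ,  0.        ]), 'R': array([[ 0.10706819,  0.9942495 , -0.00208141],
       [ 0.73035981, -0.08007068, -0.67835332],
       [-0.67461911,  0.07110989, -0.7347329 ]]), 't': array([-0.05781893, -0.24835852,  1.61289263])}
top {'vfov': 53.65231794977379, 'cx': 325.2843031288457, 'cy': 197.05984675475835, 'dist_coeffs': array([-0.01634762,  0.        ,  0.        ,  0.        ,  0.        ]), 'R': array([[-1.23359325e-02, -9.99923823e-01, -4.15393232e-04],
       [-9.77919851e-01,  1.21511410e-02, -2.08626737e-01],
       [ 2.08615892e-01, -2.16738407e-03, -9.77995251e-01]]), 't': array([0.02317815, 0.43620084, 0.84335131])}
{'t': 0.1, 'q': array([ 1.15098737e+00,  5.33047364e-02,  1.61418623e+00,  3.84781083e-06,
        1.47600234e+00, -1.18994850e-01]), 'dq': array([ 0.00066688, -0.00196798, -0.00352346, -0.0013412 , -0.00287862,
       -0.00147871]), 'effort': array([ 1.28494426e-04, -3.94903493e+01, -3.71362603e+01, -1.79211665e-04,
        3.92289046e-03, -2.19760585e-05]), 'tool_pos': array([0.18495113, 0.59641958, 0.23815969]), 'tool_rot': array([-4.70662164e-01, -3.10561940e+00,  2.87579146e-03]), 'contact_force': array([-0.07326522,  0.25137484, -0.014574  ]), 'wrist_torque': array([-0.0303482 , -0.0082297 ,  0.00340085]), 'opening': 0.0854514136091536}
```

View pics/scene0.png

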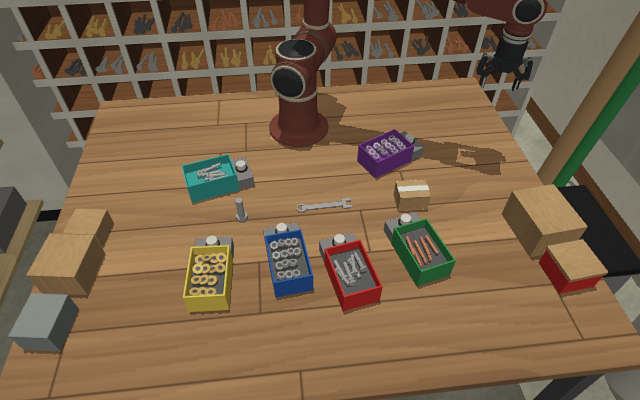

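View pics/top0.png

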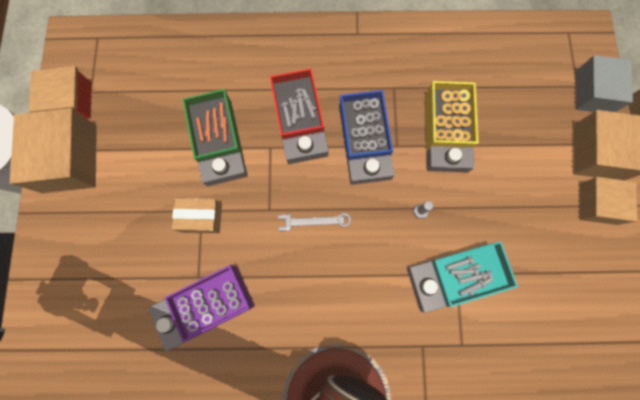

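The scene view shows the wanted buttons at: red (339,239), blue (281,228), yellow (211,240), with the green one to leave at (405,219). The top view shows them at red (305,143), blue (372,166), yellow (455,155), green (219,165). The look-alikes are turquoise at top (430,287) and purple at top (165,325). The first holds bolts and the second nuts, but both are the wrong colour and stand near the base, so I leave them alone. I'll measure the buttons from both views and confirm in a crop.

```bash
cat >h.py <<'E'
import numpy as np,cv2
from station import *
from scipy.spatial.transform import Rotation as Ro
seeds={'red':((339,239),(305,143)),'yellow':((211,240),(455,155)),'blue':((281,228),(372,166)),'green':((405,219),(219,165))}
def KD(n):
    c=calibration(n);f=200/np.tan(np.radians(c['vfov']/2))
    return np.array([[f,0,c['cx']],[0,f,c['cy']],[0,0,1]]),c['dist_coeffs'],c['R'],c['t']
def ray(n,p):
    K,D,R,t=KD(n);u=cv2.undistortPoints(np.array([[p]],float),K,D)[0,0]
    d=R.T@np.array([*u,1]);return -R.T@t,d/np.linalg.norm(d)
def plane(n,p,z):
    c,d=ray(n,p);return c+d*(z-c[2])/d[2]
def tri(p,q):
    a,d=ray("scene",p);b,e=ray("top",q)
    s=np.linalg.lstsq(np.c_[d,-e],b-a,rcond=None)[0];P,Q=a+d*s[0],b+e*s[1]
    return (P+Q)/2,np.linalg.norm(P-Q)*1e3
def blob(im,p,r=13,thr=195):
    x,y=p;w=im[y-r:y+r+1,x-r:x+r+1].astype(int)
    m=((w.min(2)>thr)&(w.max(2)-w.min(2)<40)).astype(np.uint8)
    n,l,s,c=cv2.connectedComponentsWithStats(m)
    if n<2:return None,0
    k=1+np.argmax(s[1:,4]);return c[k]+[x-r,y-r],s[k,4]
E
python3 - <<'E'
from h import *
a=get_image("scene");b=get_image("top")
for k,(p,q) in seeds.items():
    u,n=blob(a,p);v,m=blob(b,q);print(k,u,n,v,m)
    if n and m:print('  tri',tri(u,v),'plane',plane("scene",u,.064).round(4),plane("top",v,.064).round(4))
h=cv2.resize(b[60:230,160:500],None,fx=2,fy=2,interpolation=2)
g=cv2.resize(a[200:320,170:470],(680,272),interpolation=2)
cv2.imwrite("pics/crop.png",np.vstack([h,g])[:600,:,::-1])
E
```

```text
red None 0 [304.47115385 142.02884615] 104
yellow None 0 [455.24752475 153.82178218] 101
blue None 0 [372.14814815 164.72222222] 108
green [410. 217.] 1 [218.24271845 164.13592233] 103
  tri (array([0.51227279, 0.26367682, 0.06372163]), np.float64(12.337656277716098)) plane [0.5115 0.2701 0.064 ] [0.5112 0.2572 0.064 ]
```

View pics/crop.png

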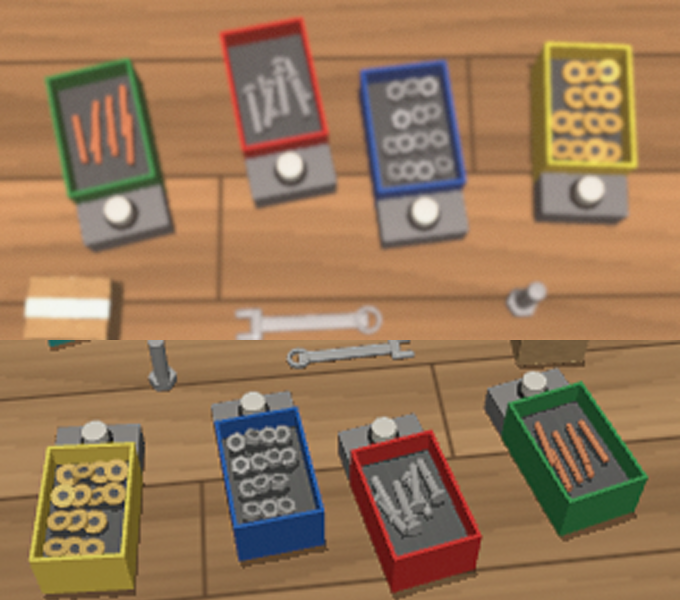

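The crop confirms which bin is which: red holds bolts, yellow washers, blue nuts and green rods, each with its white button on a grey block facing the robot. The scene view needs a lower brightness threshold.

```bash
python3 - <<'E'
from h import *
a=cv2.cvtColor(cv2.imread("pics/scene0.png"),4);b=cv2.cvtColor(cv2.imread("pics/top0.png"),4)
print(a[230:250,339].tolist())
for k,(p,q) in seeds.items():
  v,m=blob(b,q)
  for thr in(150,165,180):
    u,n=blob(a,p,thr=thr)
    if n>10:
        P,g=tri(u,v);print(k,thr,n,u.round(1),'tri',P.round(4),round(g,1),'plane',plane("scene",u,.064).round(4),plane("top",v,.064).round(4))
o=get_obs();R=Ro.from_rotvec(o['tool_rot']).as_matrix();print(R.round(3),o['t'])
E
```

```text
[[157, 121, 83], [156, 120, 82], [154, 117, 78], [162, 132, 105], [204, 201, 191], [202, 198, 186], [201, 197, 186], [202, 197, 185], [202, 198, 186], [203, 198, 187], [204, 199, 188], [206, 202, 190], [189, 185, 174], [125, 128, 118], [142, 129, 120], [198, 48, 44], [145, 33, 30], [123, 28, 25], [125, 28, 25], [126, 30, 27]]
red 150 72 [339. 238.] tri [0.5614 0.0637 0.0627] 0.5 plane [0.5624 0.0632 0.064 ] [0.561  0.0639 0.064 ]
red 165 68 [338.9 238. ] tri [0.5614 0.0636 0.0627] 0.7 plane [0.5623 0.063  0.064 ] [0.561  0.0639 0.064 ]
red 180 61 [339. 238.] tri [0.5614 0.0636 0.0628] 0.6 plane [0.5622 0.0631 0.064 ] [0.561  0.0639 0.064 ]
yellow 150 69 [211.  239.6] tri [ 0.5295 -0.2771  0.0628] 0.3 plane [ 0.5305 -0.2767  0.064 ] [ 0.5291 -0.2769  0.064 ]
yellow 165 69 [211.  239.6] tri [ 0.5295 -0.2771  0.0628] 0.3 plane [ 0.5305 -0.2767  0.064 ] [ 0.5291 -0.2769  0.064 ]
yellow 180 63 [211.  239.6] tri [ 0.5295 -0.2772  0.0628] 0.1 plane [ 0.5305 -0.2769  0.064 ] [ 0.5291 -0.2769  0.064 ]
blue 150 69 [281.2 226.7] tri [ 0.5058 -0.0885  0.0627] 0.4 plane [ 0.5069 -0.0883  0.064 ] [ 0.5054 -0.0885  0.064 ]
blue 165 62 [281.  226.6] tri [ 0.5057 -0.0887  0.0629] 0.2 plane [ 0.5066 -0.0888  0.064 ] [ 0.5054 -0.0885  0.064 ]
blue 180 56 [281.  226.5] tri [ 0.5056 -0.0887  0.0632] 0.1 plane [ 0.5063 -0.0887  0.064 ] [ 0.5054 -0.0885  0.064 ]
green 150 67 [405.4 217.5] tri [0.5113 0.2573 0.0635] 0.1 plane [0.5118 0.2571 0.064 ] [0.5112 0.2572 0.064 ]
green 165 61 [405.5 217.6] tri [0.5115 0.2575 0.0631] 0.1 plane [0.5121 0.2573 0.064 ] [0.5112 0.2572 0.064 ]
green 180 57 [405.4 217.6] tri [0.5115 0.2573 0.0631] 0.3 plane [0.5122 0.2568 0.064 ] [0.5112 0.2572 0.064 ]
[[-0.955  0.296 -0.001]
 [ 0.296  0.955 -0.001]
 [ 0.    -0.001 -1.   ]] 0.2
```

Positions agree between the views to under 1 mm, and the heights come out at 63 mm against 64 mm given. Target buttons: red (0.561, 0.064), yellow (0.5295, -0.277), blue (0.506, -0.0885). I'll shut the jaws and move over red.

```bash
python3 -m jog '[[-3.2,-2.4,0,0,0,0,255],[-6.4,-4.8,0,0,0,0,255],[-9.6,-7.2,0,0,0,0,255],[-12.8,-9.6,0,0,0,0,255],[-16,-12,0,0,0,0,255],[-19.2,-14.4,0,0,0,0,255],[-22.4,-16.8,0,0,0,0,255],[-25.6,-19.2,0,0,0,0,255]]' 20
cat >>h.py <<'E'
T={'red':(.5612,.0637),'yellow':(.5295,-.277),'blue':(.5057,-.0886)}
def go(k,z):
    o=get_obs();R=Ro.from_rotvec(o['tool_rot']).as_matrix()
    d=np.array([*T[k],z])-o['tool_pos']
    down=np.array([-R[1,2],R[0,2],0])
    # small turn that brings tool z to world -z, in tool axes
    ax=R.T@np.cross(R[:,2],[0,0,-1])
    print(k,'d_tool cm',(R.T@d*100).round(2),'tilt turn',ax.round(4),'pos',o['tool_pos'].round(4),'F',o['contact_force'].round(2),'open',round(o['opening'],4),'t',round(o['t'],2),'q6',o['q'][5].round(2))
E
python3 -c "from h import *;go('red',.12)"
```

```text
t: 0.87
tool_pos: [0.3732, 0.3356, 0.2387]
tool_rot: [-0.47, -3.106, 0.002]
contact_force: [0.9, 0.7, 0.1]
opening: -0.0
red d_tool cm [-26.   -20.4   11.89] tilt turn [-0.0011  0.     -0.    ] pos [0.3732 0.3356 0.2387] F [0.92 0.7  0.11] open -0.0 t 0.87 q6 -0.69
```

```bash
python3 -m jog '[[-3.2,-2.5,1,0,0,0,255],[-6.4,-5,2,0,0,0,255],[-9.6,-7.5,3,0,0,0,255],[-12.8,-10,4,0,0,0,255],[-16,-12.5,5,0,0,0,255],[-19.2,-15,6,0,0,0,255],[-22.4,-17.6,7,0,0,0,255],[-26,-20.4,8,0,0,0,255]]'
python3 -c "from h import *;go('red',.085)"
```

```text
t: 1.53
tool_pos: [0.557, 0.0685, 0.1599]
tool_rot: [-0.471, -3.106, 0.002]
contact_force: [0.7, 1.8, -0.2]
opening: -0.0001
red d_tool cm [-0.55 -0.33  7.49] tilt turn [-0.0011 -0.0004 -0.    ] pos [0.557  0.0685 0.1599] F [ 0.66  1.83 -0.16] open -0.0001 t 1.53 q6 -1.28
```

```bash
python3 -m jog '[[-0.5,-0.3,2,0,0,0,255],[-0.5,-0.3,5,0,0,0,255],[-0.5,-0.3,6.5,0,0,0,255],[-0.5,-0.3,7.5,0,0,0,255],[-0.5,-0.3,7.5,0,0,0,255]]'
python3 -c "from h import *;go('red',.072)"
```

```text
t: 1.95
tool_pos: [0.5588, 0.0641, 0.0819]
tool_rot: [-0.47, -3.1, 0.003]
contact_force: [-0.4, 0.0, 0.2]
opening: -0.0004
red d_tool cm [-0.25  0.04  0.99] tilt turn [-0.0026 -0.0055  0.    ] pos [0.5588 0.0641 0.0819] F [-0.38  0.01  0.2 ] open -0.0004 t 1.95 q6 -1.29
```

```bash
python3 -m jog '[[-0.2,0,0.1,0,-0.005,0,255],[-0.2,0,0.3,0,-0.005,0,255],[-0.2,0,0.5,0,-0.005,0,255],[-0.2,0,0.7,0,-0.005,0,255],[-0.2,0,0.9,0,-0.005,0,255],[-0.2,0,1.1,0,-0.005,0,255],[-0.2,0,1.3,0,-0.005,0,255],[-0.2,0,1.3,0,-0.005,0,255]]'
python3 -c "from h import *;go('red',.057)"
```

```text
t: 2.62
tool_pos: [0.561, 0.0636, 0.0692]
tool_rot: [0.471, 3.106, -0.003]
contact_force: [-0.3, 0.8, 3.0]
opening: 0.0003
red d_tool cm [-0.01  0.02  1.22] tilt turn [-0.0021  0.0004  0.    ] pos [0.561  0.0636 0.0692] F [-0.28  0.79  3.04] open 0.0003 t 2.62 q6 -1.29
```

Contact is as expected: 3 N with the tips at about 61 mm. Pressing on down.

```bash
python3 -m jog '[[0,0,0.2,0,0,0,255],[0,0,0.4,0,0,0,255],[0,0,0.6,0,0,0,255],[0,0,0.8,0,0,0,255],[0,0,1.0,0,0,0,255],[0,0,1.2,0,0,0,255],[0,0,1.25,0,0,0,255],[0,0,1.25,0,0,0,255]]'
python3 -c "from h import *;go('red',.057)"
```

```text
t: 3.28
tool_pos: [0.5612, 0.0636, 0.0569]
tool_rot: [0.471, 3.106, -0.003]
contact_force: [-0.4, 0.8, 4.2]
opening: 0.0006
red d_tool cm [ 0.01  0.01 -0.01] tilt turn [-0.0019  0.0006  0.    ] pos [0.5612 0.0636 0.0569] F [-0.43  0.83  4.17] open 0.0006 t 3.28 q6 -1.29
```

The force rose from 3 to 4.2 N at 49 mm tip height, so the button is at its stop. I'll lift straight up and look.

```bash
python3 -m jog '[[0,0,-1,0,0,0,255],[0,0,-3,0,0,0,255],[0,0,-6,0,0,0,255],[0,0,-9,0,0,0,255],[0,0,-10,0,0,0,255],[0,0,-10,0,0,0,255]]'
python3 - <<'E'
from h import *
go('yellow',.157);a=get_image("scene");cv2.imwrite("pics/s1.png",a[:,:,::-1])
for k,(p,q) in seeds.items(): print(k,blob(a,p,thr=165))
E
```

```text
t: 3.78
tool_pos: [0.5633, 0.0637, 0.161]
tool_rot: [0.47, 3.099, -0.002]
contact_force: [0.6, 0.1, -0.1]
opening: -0.0003
yellow d_tool cm [ -6.86 -33.54   0.45] tilt turn [-0.0001  0.0074 -0.    ] pos [0.5633 0.0637 0.161 ] F [ 0.57  0.07 -0.08] open -0.0003 t 3.78 q6 -1.29
red (array([337.61538462, 237.84615385]), np.int32(13))
yellow (array([211.02898551, 239.55072464]), np.int32(69))
blue (array([280.98484848, 226.68181818]), np.int32(66))
green (array([405.55384615, 217.4       ]), np.int32(65))
```

```bash
python3 -m jog '[[-0.8,-4,0,0,0,0,255],[-1.6,-8,0,0,0,0,255],[-2.4,-12,0,0,0,0,255],[-3.2,-16,0,0,0,0,255],[-4,-20,0,0,0,0,255],[-4.8,-24,0,0,0,0,255],[-5.7,-28,0,0,0,0,255],[-6.4,-31.5,0,0,0,0,255]]'
python3 -c "from h import *;go('yellow',.085)"
```

```text
t: 4.5
tool_pos: [0.5276, -0.2577, 0.1558]
tool_rot: [-0.472, -3.105, 0.0]
contact_force: [0.6, 1.0, -0.3]
opening: 0.0004
yellow d_tool cm [-0.76 -1.78  7.08] tilt turn [-0.0004 -0.001  -0.    ] pos [ 0.5276 -0.2577  0.1558] F [ 0.59  0.99 -0.31] open 0.0004 t 4.5 q6 -1.85
```

```bash
python3 - <<'E'
from h import *
a=get_image("scene");b=get_image("top");
print(blob(a,(339,243),thr=165),blob(b,(304,143)))
cv2.imwrite("pics/c2.png",cv2.resize(a[200:320,170:470],None,fx=2.6,fy=2.6,interpolation=2)[:,:,::-1])
E
```

```text
(array([338.47692308, 240.44615385]), np.int32(65)) (array([304.6302521 , 143.68067227]), np.int32(119))
```

View pics/c2.png

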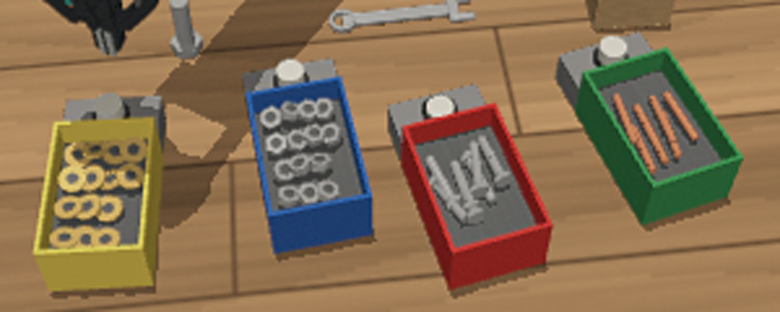

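The red button (338,240) now sits low in its ring, and the bin hasn't moved. The hand is high, behind the yellow bin. Lowering onto yellow.

```bash
python3 -m jog '[[-0.7,-1.8,0.5,0,0,0,255],[-0.7,-1.8,2.5,0,0,0,255],[-0.7,-1.8,5,0,0,0,255],[-0.7,-1.8,6.5,0,0,0,255],[-0.7,-1.8,6.8,0,0,0,255],[-0.7,-1.8,6.8,0,0,0,255]]'
python3 -c "from h import *;go('yellow',.069)"
```

```text
t: 5.1
tool_pos: [0.5267, -0.2774, 0.0845]
tool_rot: [-0.478, -3.098, -0.002]
contact_force: [-0.0, -0.7, 0.5]
opening: 0.0
yellow d_tool cm [-0.27  0.12  1.55] tilt turn [ 0.0004 -0.0069  0.    ] pos [ 0.5267 -0.2774  0.0845] F [-0.02 -0.68  0.47] open 0.0 t 5.1 q6 -1.87
```

```bash
python3 -m jog '[[-0.2,0.1,0.2,0,-0.006,0,255],[-0.2,0.1,0.4,0,-0.006,0,255],[-0.2,0.1,0.6,0,-0.006,0,255],[-0.2,0.1,0.8,0,-0.006,0,255],[-0.2,0.1,1.0,0,-0.006,0,255],[-0.2,0.1,1.2,0,-0.006,0,255],[-0.2,0.1,1.4,0,-0.006,0,255],[-0.2,0.1,1.5,0,-0.006,0,255]]'
python3 -c "from h import *;go('yellow',.057)"
```

```text
t: 5.77
tool_pos: [0.5291, -0.2772, 0.0698]
tool_rot: [-0.479, -3.105, -0.0]
contact_force: [-0.1, 0.4, 3.1]
opening: 0.0001
yellow d_tool cm [-0.03  0.03  1.28] tilt turn [ 0.0002 -0.0002 -0.    ] pos [ 0.5291 -0.2772  0.0698] F [-0.14  0.44  3.12] open 0.0001 t 5.77 q6 -1.87
```

```bash
python3 -m jog '[[0,0,0.2,0,0,0,255],[0,0,0.4,0,0,0,255],[0,0,0.6,0,0,0,255],[0,0,0.8,0,0,0,255],[0,0,1.0,0,0,0,255],[0,0,1.2,0,0,0,255],[0,0,1.3,0,0,0,255],[0,0,1.3,0,0,0,255]]'
python3 -c "from h import *;go('yellow',.057)"
```

```text
t: 6.43
tool_pos: [0.5291, -0.2772, 0.0569]
tool_rot: [-0.479, -3.105, -0.001]
contact_force: [-1.0, 1.6, 4.6]
opening: 0.0001
yellow d_tool cm [-0.03  0.03 -0.01] tilt turn [ 0.0003 -0.0003  0.    ] pos [ 0.5291 -0.2772  0.0569] F [-1.    1.61  4.63] open 0.0001 t 6.43 q6 -1.87
```

```bash
python3 -m jog '[[0,0,-1,0,0,0,255],[0,0,-3,0,0,0,255],[0,0,-6,0,0,0,255],[0,0,-9,0,0,0,255],[0,0,-10,0,0,0,255],[0,0,-10,0,0,0,255]]'
python3 -c "from h import *;go('blue',.157)"
```

```text
t: 6.93
tool_pos: [0.5311, -0.2787, 0.1614]
tool_rot: [0.478, 3.098, -0.005]
contact_force: [0.5, -0.2, 0.1]
opening: -0.0
blue d_tool cm [ 8.16 17.35  0.34] tilt turn [-0.0021  0.0072  0.    ] pos [ 0.5311 -0.2787  0.1614] F [ 0.48 -0.25  0.09] open -0.0 t 6.93 q6 -1.87
```

```bash
python3 -m jog '[[1.6,3.4,0,0,0,0,255],[3.2,6.8,0,0,0,0,255],[4.8,10.2,0,0,0,0,255],[6.4,13.6,0,0,0,0,255],[8,17,0,0,0,0,255],[8.1,17.3,0,0,0,0,255],[8.1,17.3,0,0,0,0,255]]'
python3 - <<'E'
from h import *
go('blue',.085);a=get_image("scene");b=get_image("top")
print(blob(a,(211,243),thr=165),blob(b,(455,155)))
cv2.imwrite("pics/c3.png",cv2.resize(a[200:320,170:470],None,fx=2.6,fy=2.6,interpolation=2)[:,:,::-1])
E
```

```text
t: 7.52
tool_pos: [0.5048, -0.0873, 0.1583]
tool_rot: [0.474, 3.102, -0.004]
contact_force: [0.2, 0.0, -0.4]
opening: -0.0001
blue d_tool cm [-0.09 -0.08  7.33] tilt turn [-0.0022  0.0042  0.    ] pos [ 0.5048 -0.0873  0.1583] F [ 0.21  0.01 -0.44] open -0.0001 t 7.52 q6 -1.58
(array([211.71666667, 242.01666667]), np.int32(60)) (array([453.45132743, 155.47787611]), np.int32(113))
```

View pics/c3.png

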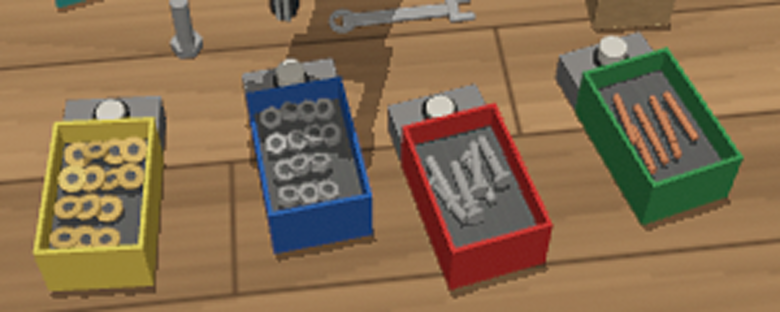

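The yellow button (212,242) is down now and red stays down. The hand hangs over blue.

```bash
python3 -m jog '[[-0.1,-0.1,1,0,0,0,255],[-0.1,-0.1,3,0,0,0,255],[-0.1,-0.1,5.5,0,0,0,255],[-0.1,-0.1,6.8,0,0,0,255],[-0.1,-0.1,7,0,0,0,255],[-0.1,-0.1,7,0,0,0,255]]'
python3 -c "from h import *;go('blue',.069)"
```

```text
t: 8.12
tool_pos: [0.5055, -0.0919, 0.0872]
tool_rot: [0.482, 3.103, -0.005]
contact_force: [-0.7, 0.3, 0.3]
opening: 0.0002
blue d_tool cm [0.09 0.32 1.82] tilt turn [-0.0027  0.002  -0.    ] pos [ 0.5055 -0.0919  0.0872] F [-0.66  0.26  0.32] open 0.0002 t 8.12 q6 -1.59
```

```bash
python3 -m jog '[[0.1,0.3,0.2,0,0,0,255],[0.1,0.3,0.5,0,0,0,255],[0.1,0.3,0.8,0,0,0,255],[0.1,0.3,1.1,0,0,0,255],[0.1,0.3,1.3,0,0,0,255],[0.1,0.3,1.5,0,0,0,255],[0.1,0.3,1.7,0,0,0,255],[0.1,0.3,1.8,0,0,0,255]]'
python3 -c "from h import *;go('blue',.057)"
```

```text
t: 8.78
tool_pos: [0.5057, -0.0888, 0.0694]
tool_rot: [0.481, 3.103, -0.005]
contact_force: [-1.2, 0.0, 2.7]
opening: 0.0004
blue d_tool cm [0.01 0.02 1.24] tilt turn [-0.0027  0.0023  0.    ] pos [ 0.5057 -0.0888  0.0694] F [-1.15  0.    2.72] open 0.0004 t 8.78 q6 -1.58
```

```bash
python3 -m jog '[[0,0,0.2,0,0,0,255],[0,0,0.4,0,0,0,255],[0,0,0.6,0,0,0,255],[0,0,0.8,0,0,0,255],[0,0,1.0,0,0,0,255],[0,0,1.2,0,0,0,255],[0,0,1.25,0,0,0,255],[0,0,1.25,0,0,0,255]]'
python3 -c "from h import *;go('blue',.057)"
```

```text
t: 9.45
tool_pos: [0.5057, -0.0888, 0.057]
tool_rot: [0.481, 3.103, -0.005]
contact_force: [-2.0, 0.8, 3.4]
opening: 0.0001
blue d_tool cm [ 0.01  0.02 -0.  ] tilt turn [-0.0026  0.0021 -0.    ] pos [ 0.5057 -0.0888  0.057 ] F [-1.97  0.85  3.42] open 0.0001 t 9.45 q6 -1.58
```

Same depth as the other two. Now straight up and well clear.

```bash
python3 -m jog '[[0,0,-1,0,0,0,255],[0,0,-3,0,0,0,255],[0,0,-6,0,0,0,255],[0,0,-10,0,0,0,255],[0,0,-14,0,0,0,255],[0,0,-18,0,0,0,255],[3,0,-20,0,0,0,255],[6,0,-20,0,0,0,255]]'
python3 -m jog '[[2,0,0,0,0,0,255],[4,0,0,0,0,0,255],[4,0,0,0,0,0,255],[4,0,0,0,0,0,255],[4,0,0,0,0,0,255]]'
python3 - <<'E'
from h import *
o=get_obs();print(o['tool_pos'],o['contact_force'],o['t'],abs(o['dq']).max());a=get_image("scene");b=get_image("top")
a0=cv2.imread("pics/scene0.png")[:,:,::-1]
for k,(p,q) in seeds.items():
    u,n=blob(a,(p[0],p[1]+2),thr=165);v,m=blob(b,q);print(k,u,n,v,m)
    if n>10 and m>10:print('   tri',tri(u,v))
cv2.imwrite("pics/c4.png",np.vstack([cv2.resize(x[140:320,170:470],None,fx=1.6,fy=1.6,interpolation=2) for x in(a0,a)])[:,:,::-1])
E
```

```text
t: 10.12
tool_pos: [0.4507, -0.0709, 0.2643]
tool_rot: [0.48, 3.091, -0.008]
contact_force: [0.6, -0.1, 0.9]
opening: -0.0002
t: 10.53
tool_pos: [0.4129, -0.059, 0.2639]
tool_rot: [0.48, 3.091, -0.008]
contact_force: [-1.0, 0.0, -0.2]
opening: 0.0002
[ 0.41285641 -0.05895559  0.2638901 ] [-1.04602026  0.01421928 -0.23309964] 10.5333 0.022877274453292278
red [338.61904762 240.44444444] 63 [304.72072072 143.78378378] 111
   tri (array([0.56117112, 0.06320117, 0.05157859]), np.float64(0.7258385058403709))
yellow [211.71666667 242.01666667] 60 [457.2 158.3] 10
blue [281.15686275 229.23529412] 51 None 0
green [405.55555556 217.46031746] 63 [218.08527132 164.09302326] 129
   tri (array([0.51142646, 0.25764187, 0.0635346 ]), np.float64(0.11790968543213212))
```

View pics/c4.png

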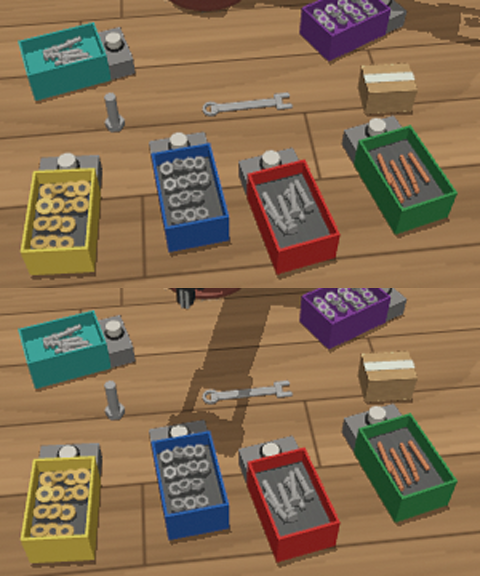

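Before and after, the bins, standing bolt, wrench and carton are in the same places. The red, yellow and blue caps have dropped 2.4 to 2.6 px alike, and green is still up. Handing in.

```bash
python3 -c "from station import *;print(finish_job())"
```

```text
the job is handed in; nothing more can be done
None
```

I pressed the red bolt, yellow washer and blue nut buttons, in that order, with closed fingertips. The peak forces I read were 3.4 to 4.6 N, and the job took about 10.5 s on the robot's clock.

- **Buttons down:** Red measured 51.6 mm high from the two views, against 52 mm for fully down. Yellow and blue could only be checked in the scene view at the end, because the top view was blocked. Their caps dropped by the same 2.4 to 2.6 pixels as red, and I pressed them to the same depth.
- **Blue force:** Blue's final reading, 3.4 N, was lower than the 4.2 and 4.6 N on the others. It shows less clearly that the button reached its stop.
- **Left alone:** The green rod button is still up at 63.5 mm. In the before and after pictures I saw no movement of the bins, the look-alikes, the standing bolt, the wrench or the carton.
- **Hand:** It finished about 0.26 m above the table, clear of everything. The force sensor read about 1 N, which is within its usual noise.

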